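# Check that the brake lever stops short of its bar

## Robot

A 6-joint arm with a two-finger parallel gripper is mounted at the origin on a cart in front of the work surface, level with it; the furniture and walls round the work are solid. World frame = base frame: x ahead of the robot, y to its left, z up, the work surface at z = 0. Lengths are in mm, angles in rad, forces in N, time in s.
With the tool pointing down it reaches from about 275 to 750 mm from the base axis. Payload 10.2 kg.
Tool frame: the origin (TCP) lies at the very end of the fingers, on their centre line; the grasp point (between the pads) lies ctrl.grip_depth behind it (ctrl.grip_depth is the distance from the TCP to the grasp point, in mm); z points along the fingers, y is the direction in which the jaws open and shut (so a half turn about z gives the same grasp; the last joint's range is limited). The gripper opens to 85 mm and grips with 20 to 120 N. Pads are 22 mm wide; open, the fingers measure 114 mm over their backs; the gripper's body (76 mm by 85 mm) begins 54 mm behind the grasp point. The pads swing forward as they close: fully open they stand 13 mm farther back than shut.
Start: joints at [-1.331, 0.313, 1.498, -0, 1.331, -0.223], TCP at [234.378, -469.785, 198.594] pointing down, gripper open.
Joint ranges: [-2.94, 2.94], [-0.97, 2.17], [0.19, 2.56], [-1.23, 4.37], [0.02, 3.11], [-2.88, 2.88]. Speed limits (rad/s): [2.39, 2.39, 3.01, 3.14, 3.14, 3.14].

## Interface

Orientations are given as a unit quaternion [w, x, y, z].
In Python, from rig import telemetry, eyes, ctrl, nets gives the robot as it stands. The module is installed in compiled form; this text tells all that it offers.
- The arm moves only by the tool drive_tool, never from a script. Its argument "series" is text: rows parted by semicolons, each of 7 numbers parted by spaces: the shift along the tool's x, y, z normalised to -1 to 1, where 1 is 0.12 m, then the turn, a rotation vector about the tool's x, y, z normalised to -1 to 1, where 1 is 0.5 rad, then the opening, from 0 (shut) to 1 (fully open). In form: tx ty tz wx wy wz hand; .... A call has 1 to 20 rows; each row is the pose to reach, as a shift and turn from the pose measured when the call began, along the tool's axes at that moment; what a row does not reach only later rows make up. A row lasts 1/10 s, in which the tool goes at most 50 mm and 8.59 degrees, less where a joint would pass 70% of its speed; a pose out of reach is approached as far as the arm can. A call with a number of a shift or a turn outside -1 to 1 is refused whole. A call with a gripper value outside its range is refused whole. The fingers move at their own pace and stop on an object; "newtons" is the grip in N (left out, the last holds). Time passes only in rows, so rows that repeat a pose let the fingers close. It gives the time, the measured TCP pose, the force and the opening at its end, in the units of the state.
- telemetry.sense(): the state, without advancing time (a new reading comes with each control period).
- eyes.capture(name): name is "scene" or "top"; returns a dict with "frame" (400x640x3 uint8, red, green, blue), "fx", "fy", "cx", "cy" (pixels), "view" (4x4, takes a point from world to camera coordinates). Camera axes: x right, y up, looking along -z (the intrinsics and any distortion apply to the point x, -y, -z); pixel columns grow to the right and rows downward; lengths in mm; the calibration is good to about 2 mm. A picture is of the moment at which its call begins. There is no depth.
- ctrl.finish_job(): hands the job in, once; it reports no verdict.
Trained networks look in a picture, given as the dict that the camera call returned (one of the last four; its "shot" number tells which), for a name from the list of things; names that differ only in an ending like _2 or _b are one class to them, and where a whole thing is asked for, a point or a joint stands for the part that bears it (a point fixed in the world has none). Each returns a list of dicts, best first, with "confidence" (0 to 1); they miss things now and then, are a little off and sometimes report something else, mostly with a low value. They report only what shows in the picture. A call takes as long as a camera call.
- nets.spot_in(name, picture): "rect" ([left, top, right, bottom] in pixels, round what is visible of it).
The state is a dict: "time_s": time; "joints": joint angles; "dq": joint speeds; "tau": joint torques, N m; "eef_pos": TCP position; "ee_rot": TCP orientation; "force": force on the tool from outside, world axes, zero at the start; "wrist_torque": the same for the moment, N m; "grip_width": opening from 0.0 (shut) to 1.0 (fully open).
Only numpy, scipy, OpenCV 4.12 (cv2) and the standard library are available. Lean on these libraries where they do the work, as an engineer would, in place of code of your own. Each camera call takes 0.05 s, during which the arm holds its last target. There are 200 camera calls.

## Task

Check the brake lever of the trolley handlebar, the one with the red sleeve: with the closed fingers, their backs or tips only, press it in towards its bar until it is firmly against its stop, let it spring fully out again, then press it in to the stop a second time and finish while holding it there, so that the gap left between lever and bar can be gauged. Press firmly but do not force it, and do not grip the lever or touch the bar behind it. Leave the clutch lever (blue sleeve) and everything else on the bench as they are.

Things in the scene. Friction and masses are not known exactly. Their poses are not given: they have to be found in the camera images.
- brake_stand: Fixed board 90 (x) x 200 (y) x 16 mm with a handlebar end and the brake lever; left or right on the bench, turned -0.1 to 0.75 rad. Origin: centre of its underside, z up. Bar along y at x = +20, z = 100 mm; its upright at y = +83. The lever is on the -x side, swings level about a pin at x = -22, y = +60, free end to -y; it is pressed towards +x. Nothing is higher than 122 mm.
- brake_bar: The brake stand's bar with black rubber grip, 33 mm thick (flanges 38 mm); its axis is y of its frame and parallel to the stand's y. Origin on the axis, at stand x = +20, y = +35, z = 100 mm; grip from y = -136 (free end) to -15 mm in its own frame. Not to be touched.
- brake_lever (a joint): Brake lever angle (rad): 0 = sprung fully out; 0.40 = firmly against its hard stop, parallel to the bar with 20 mm left between sleeve and grip. A spring returns it: at mid-sleeve about 3 N starts it, 6 N brings it to the stop. Never press with more than 30 N.
- brake_sleeve (a point): Middle of the red sleeve's front face (away from the bar), 110 mm from the pin; moves with the lever. x points into the sleeve, y to the pin, z up. Sleeve 12 (x) x 70 (y) x 18 (z) mm; a 20 mm red ball ends the lever 38 mm further out. In stand axes this point goes from x = -70, y = -39 (out) to x = -28, y = -50 mm (stop), z = 100. Free space under the lever down to the board.
- clutch_stand: The same kind of stand with the clutch lever, alike but for a blue sleeve; origin and axes as for the brake stand. Not to be touched.
- clutch_lever (a joint): Angle of the clutch lever (rad), 0 = out, as for the brake lever; must stay out.
- nylon_mallet: bystander: mallet standing on its white head, wooden handle up, 69x69x230 mm; origin at the centre of its underside. Stays where it is.
- chisel_point: bystander: thin grey pointed chisel lying flat, 16x180x12 mm; origin at the centre of its underside. Stays where it is.
- whetstone_slip: bystander: flat grey whetstone, 40x110x13 mm; origin at the centre of its underside. Stays where it is.
- wedge: bystander: light wooden wedge, 38x110x19 mm; origin at the centre of its underside. Stays where it is.
- stone_chip_a: bystander: grey stone chip, 46x60x37 mm; origin at the centre of its underside. Stays where it is.
- stone_chip_b: bystander: grey stone chip, 41x47x28 mm; origin at the centre of its underside. Stays where it is.
- stone_chip_c: bystander: grey stone chip, 48x71x32 mm; origin at the centre of its underside. Stays where it is.

How it is judged:
By the outcome, as a careful person would: the job done as asked, in the order asked, and still so for the second after the job is handed in, while the arm keeps its last pose, push and grip.
It also fails if it takes over 45 s, if anything falls off the work surface, if the arm or the gripper's body presses on something with over 40 N, if the wrist force passes 120 N, or if a joint passes its speed limit or range.

## Working session

There is one attempt and no reset: what is moved stays moved. The work goes in short steps, Python scripts to look and compute and a tool call to move; the robot and the scene stay as the last step left them, time stands still between calls to the robot, and variables do not carry over. Pictures are saved under pics/ and viewed, about 8 in all and at most 12, crops included, and the job is handed in when it is done.

Besides the shell and the picture viewer there is one more tool, called after ">>>" in YAML: its name, and indented under it one key for each argument. drive_tool: Moves the arm, as the interface text tells. Scaled input: -1 to 1 covers 0.12 m each way for a shift and 0.5 rad each way for a turn. Its arguments: {"type":"object","properties":{"series":{"type":"string"},"newtons":{"type":"number"}},"required":["series"]}

```bash
mkdir -p pics
python3 - <<'E'
from rig import telemetry, eyes, ctrl, nets
import cv2, pickle
s=telemetry.sense(); print({k:s[k] for k in('time_s','eef_pos','ee_rot','force','grip_width')}, ctrl.grip_depth)
P={}
for n in('scene','top'):
    p=eyes.capture(n); P[n]=p
    cv2.imwrite(f'pics/{n}0.png',p['frame'][:,:,::-1]); print(n,p.keys(),p['fx'],p['fy'],p['cx'],p['cy'],p['view'])
    for o in('brake_stand','brake_bar','brake_lever','brake_sleeve','clutch_stand','clutch_lever','nylon_mallet'):
        print(o,[(r['rect'],round(r['confidence'],2)) for r in nets.spot_in(o,p)[:2]])
pickle.dump(P,open('p0.pkl','wb'))
E
```

```text
{'time_s': 0.0, 'eef_pos': array([ 234.28816138, -469.4837994 ,  198.03999778]), 'ee_rot': array([-6.45407333e-04,  9.73344292e-01,  2.29347931e-01, -1.13046451e-05]), 'force': array([-0.52054442, -0.79128591,  0.37018874]), 'grip_width': 0.999006438048943} 18.700000000000003
scene dict_keys(['frame', 'fx', 'fy', 'cx', 'cy', 'view', 'shot']) 480.4156725344402 480.4156725344402 318.0053808878411 199.72179006828782 [[-5.82638573e-01 -8.12657575e-01  1.09525902e-02  3.38652957e+02]
 [ 4.95474896e-01 -3.44486150e-01  7.97391949e-01 -3.59549816e+02]
 [-6.44233592e-01  4.70018040e-01  6.03362346e-01 -1.18335413e+03]
 [ 0.00000000e+00  0.00000000e+00  0.00000000e+00  1.00000000e+00]]
brake_stand [([237.4, 213.7, 285.4, 293.7], 0.7)]
brake_bar [([244.0, 213.3, 254.6, 261.7], 0.97), ([407.6, 213.4, 427.6, 227.4], 0.16)]
brake_lever [([267.5, 217.6, 286.2, 249.5], 0.45)]
brake_sleeve [([266.2, 219.2, 284.5, 258.4], 0.49)]
clutch_stand [([355.7, 161.5, 376.1, 222.5], 0.61)]
clutch_lever []
nylon_mallet [([335.2, 122.9, 351.9, 181.4], 0.64)]
top dict_keys(['frame', 'fx', 'fy', 'cx', 'cy', 'view', 'shot']) 429.3429463069496 429.3429463069496 320.65193085029483 196.4478071983429 [[-2.88253355e-02 -9.99583289e-01  1.53269204e-03  1.97554445e+01]
 [ 9.71946894e-01 -2.76702394e-02  2.33567105e-01 -6.00292117e+02]
 [-2.33427365e-01  8.22234543e-03  9.72339477e-01 -1.01560405e+03]
 [ 0.00000000e+00  0.00000000e+00  0.00000000e+00  1.00000000e+00]]
brake_stand [([180.7, 182.0, 264.8, 279.8], 0.74)]
brake_bar [([196.0, 187.5, 235.3, 240.4], 0.68)]
brake_lever [([213.9, 208.9, 265.8, 254.2], 0.65)]
brake_sleeve [([212.0, 212.1, 263.9, 253.0], 0.87)]
clutch_stand [([354.4, 177.0, 446.3, 267.9], 0.89)]
clutch_lever [([398.1, 204.3, 447.0, 239.1], 0.64)]
nylon_mallet [([353.8, 180.5, 448.0, 266.3], 0.3)]
```

Run:
```python
import cv2
a=cv2.imread('pics/scene0.png');b=cv2.imread('pics/top0.png')
cv2.imwrite('pics/s1.png',cv2.resize(a[100:320,180:460],(784,616))[:600]);cv2.imwrite('pics/t1.png',cv2.resize(b[140:310,150:480],None,fx=2.4,fy=2.4,interpolation=2))
```

```text
(no output)
```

View pics/s1.png

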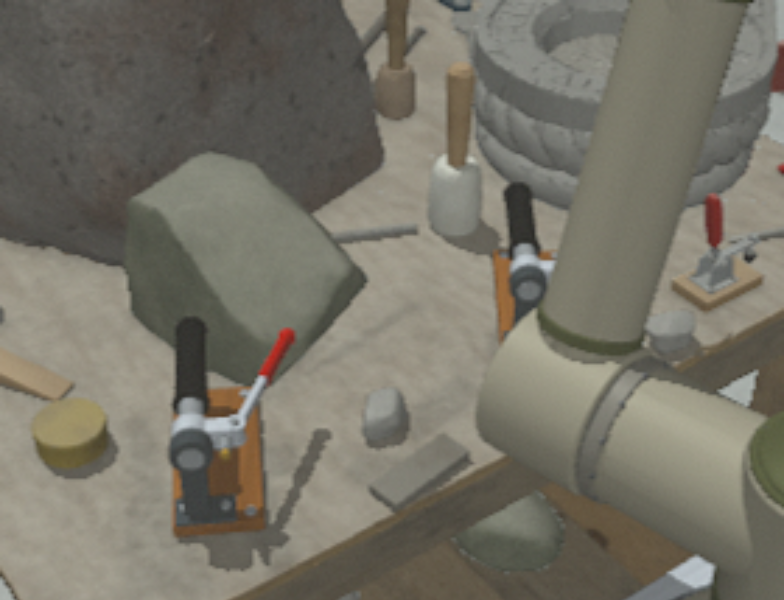

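View pics/t1.png

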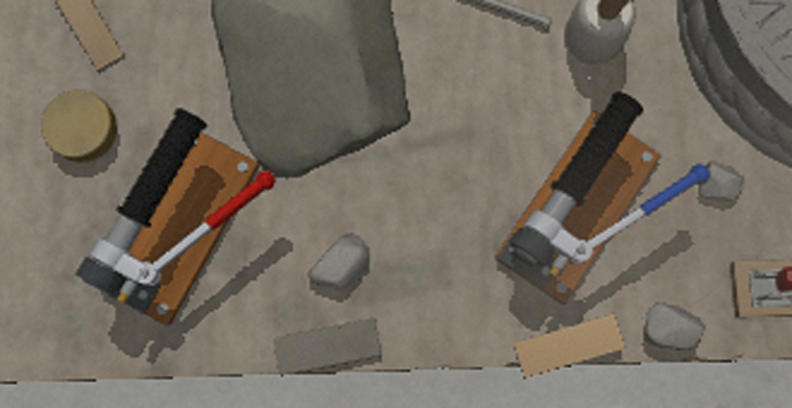

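Scene crop: brake stand at left with the red lever (ball at full-image px ~283,221). A boulder stands just past the lever's free end. Top crop: red ball ~(260,215), pin ~(211,253). The clutch stand is on the right, under the arm.

```bash
cat > h.py <<'E'
import numpy as np, cv2, pickle
from scipy.optimize import least_squares
def proj(p,X):
    V=np.asarray(p['view']); c=V[:3,:3]@np.asarray(X,float)+V[:3,3]
    return np.array([p['fx']*c[0]/-c[2]+p['cx'], p['fy']*-c[1]/-c[2]+p['cy']])
def tri(ps,uvs):
    r=least_squares(lambda X:np.concatenate([proj(p,X)-u for p,u in zip(ps,uvs)]),[500,100,80]); return r.x,np.abs(r.fun).max()
def S2W(q,s):
    c,n=np.cos(q[2]),np.sin(q[2]); return np.array([q[0]+c*s[0]-n*s[1],q[1]+n*s[0]+c*s[1],s[2]])
E
python3 - <<'E'
from h import *
P=pickle.load(open('p0.pkl','rb')); t,s=P['top'],P['scene']
def red(p,rect):
    f=p['frame'].astype(int); m=(f[...,0]>120)&(f[...,1]<70)&(f[...,2]<70)
    k=np.zeros_like(m); l,u,r,d=rect; k[u:d,l:r]=1; v,x=np.nonzero(m&k); return x,v
for n,p,R in(('top',t,(205,205,275,262)),('scene',s,(255,205,295,265))):
    x,v=red(p,R); print(n,len(x),x.min(),x.max(),v.min(),v.max(),x.mean(),v.mean())
T=lambda a,b:np.array([150+a/2.4,140+b/2.4]); S=lambda a,b:np.array([180+a/2.8,100+b/2.8])
ball=(-79.6,-76.3,100)
obs=[(t,T(265,181),ball),(s,S(287,337),ball),(t,T(189,116),(20,-101,108)),(t,T(147,272),(-22,60,110)),(t,T(168,325),(-45,100,14)),(t,T(258,161),(-45,-100,16)),
(s,S(265,520),(-45,100,14)),(s,S(174,526),(45,100,14)),(s,S(262,388),(-45,-100,16))]
r=least_squares(lambda q:np.concatenate([proj(p,S2W(q,X))-u for p,u,X in obs]),[450,200,.5],x_scale=[10,10,.1],loss='soft_l1')
q=r.x;print(q); print(np.round([proj(p,S2W(q,X))-u for p,u,X in obs],1).tolist())
pickle.dump(q,open('q.pkl','wb'))
print('ball tri',tri((t,s),(T(265,181),S(287,337))),S2W(q,ball))
for a,b in(((290,175),(272,384)),((410,120),(365,280))): print('boulder',tri((t,s),(T(*a),S(*b))))
for nm,X in(('front out',(-70,-39,100)),('front stop',(-28,-50,100))):print(nm,S2W(q,X))
for nm,p in P.items(): print(nm,'cam',-p['view'][:3,:3].T@p['view'][:3,3])
o=np.concatenate
E
```

```text
top 133 236 263 211 233 249.62406015037595 221.91729323308272
scene 65 272 284 217 233 278.67692307692306 224.93846153846152
[522.27417302 256.98559554   1.06903505]
[[0.1, -0.2], [0.2, -0.6], [0.7, -0.7], [-0.6, 0.6], [-0.3, 0.5], [0.2, 0.5], [0.4, -0.1], [-0.2, 0.5], [-1.8, -1.8]]
ball tri (array([550.77348203, 151.10646827,  98.08251319]), np.float64(0.028990223507548762)) [550.88394198 150.49930009 100.        ]
boulder (array([581.51970793, 142.46224252,   2.12606961]), np.float64(3.4828473100883457))
boulder (array([619.44350362,   2.14834609,  65.47683177]), np.float64(0.3924987964787192))
front out [522.79897582 176.85617159 100.        ]
front stop [552.64384002 208.38844206 100.        ]
scene cam [-386.89629888  707.54674809  996.98432604]
top cam [ 346.95173789   11.48763299 1127.69012817]
```

Run:
```python
import cv2,numpy as np
a=cv2.imread('pics/scene0.png')[120:270,190:340];b=cv2.imread('pics/top0.png')[60:240,200:350]
cv2.imwrite('pics/c2.png',np.hstack([cv2.resize(a,(400,400),interpolation=2),cv2.resize(b,(400,480),interpolation=2)[:400] if 0 else cv2.resize(b,(333,400),interpolation=2)]))
```

```text
(no output)
```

View pics/c2.png

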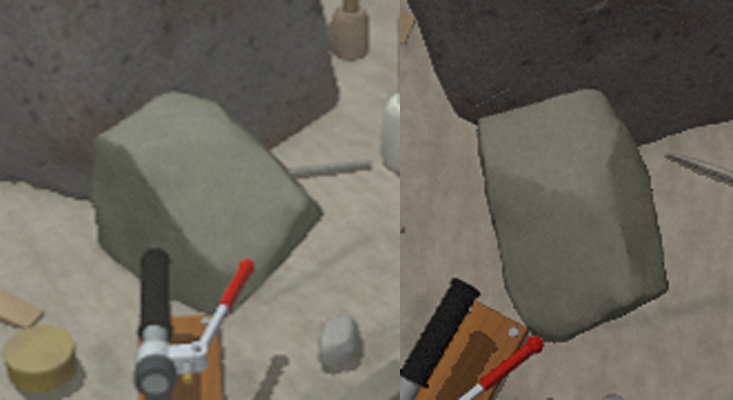

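Run:
```python
from h import *
P=pickle.load(open('p0.pkl','rb')); t,s=P['top'],P['scene']
T=lambda a,b:np.array([200+(a-400)/2.222,60+b/2.222]); S=lambda a,b:np.array([190+a/2.667,120+b/2.667])
for a,b in(((480,120),(125,145)),((665,290),(320,210)),((600,90),(210,97))): print(tri((t,s),(T(*a),S(*b))))
A=[np.array(x,float) for x in((480,120),(490,190),(508,290),(525,330),(545,338))];B=[np.array(x,float) for x in((125,145),(150,175),(170,225),(205,275),(240,305))]
ip=lambda L,u:L[min(int(u),3)]*(1-(u-min(int(u),3)))+L[min(int(u),3)+1]*(u-min(int(u),3))
for u in np.arange(0,4.01,.5):
    best=min((tri((t,s),(T(*ip(A,u)),S(*ip(B,w))))[::-1]+(w,) for w in np.arange(0,4.01,.1)),key=lambda z:z[0])
    print(u,best[2],best[0],best[1].round())
```

```text
(array([782.63522841, 193.87910893, 157.72866297]), np.float64(6.280538056054382))
(array([615.86226512,   6.20747721,  74.52108503]), np.float64(0.3698512060383905))
(array([813.13579187,  62.0950105 , 160.89030902]), np.float64(6.591169313252919))
0.0 0.0 6.280538056054382 [783. 194. 158.]
0.5 0.0 0.8016033718225515 [744. 194. 170.]
1.0 0.6000000000000001 0.2505696455138491 [709. 191. 163.]
1.5 1.7000000000000002 0.21633228595115384 [666. 187. 122.]
2.0 2.6 0.186038406361547 [618. 183.  86.]
2.5 3.0 0.31120559444258333 [599. 176.  66.]
3.0 3.5 0.10242388504718747 [578. 168.  55.]
3.5 3.8000000000000003 0.3498522015349863 [575. 158.  39.]
4.0 4.0 0.0879463590663363 [574. 148.  26.]
```

```bash
cat >> h.py <<'E'
from scipy.spatial.transform import Rotation as R
def plan(s,pos,yaw_y,part=1):
    "tool down, tool y at world angle yaw_y; prints normalised shift/turn from the state s"
    q=s['ee_rot']; A=R.from_quat([q[1],q[2],q[3],q[0]])
    y=np.array([np.cos(yaw_y),np.sin(yaw_y),0]); z=np.array([0,0,-1.]); B=R.from_matrix(np.stack([np.cross(y,z),y,z],1))
    print('shift',(A.inv().apply(np.asarray(pos)-s['eef_pos'])/120).round(3),'turn',((A.inv()*B).as_rotvec()/.5).round(3))
E
python3 - <<'E'
from h import *; from rig import telemetry
s=telemetry.sense()
y0=np.deg2rad(-63.5); yt=1.069
for f in(1/6,1/5):plan(s,s['eef_pos']+(np.array([497,129,240])-s['eef_pos'])*f,y0+(yt-y0)*f)
E
```

```text
shift [ 0.698 -0.581 -0.057] turn [-0.    -0.    -0.725]
shift [ 0.837 -0.698 -0.069] turn [-0.   -0.   -0.87]
```

>>> drive_tool:
  series: "0.1 -0.08 -0.1 0 0 -0.1 0;0.25 -0.2 -0.2 0 0 -0.25 0;0.45 -0.37 -0.25 0 0 -0.45 0;0.65 -0.54 -0.3 0 0 -0.65 0;0.84 -0.7 -0.3 0 0 -0.87 0;0.84 -0.7 -0.3 0 0 -0.87 0"
  newtons: 30

```text
time_s: 1.4
eef_pos: [288.1, -347.4, 235.2]
ee_rot: [0.0, 0.9, 0.436, 0.0]
force: [-0.4, -0.7, 0.1]
grip_width: 0.003
```

Run:
```python
from h import *; from rig import telemetry
s=telemetry.sense(); print(s['eef_pos'],s['joints'])
q=s['ee_rot'];y=R.from_quat([q[1],q[2],q[3],q[0]]).as_matrix()[:,1]
y0=np.arctan2(y[1],y[0]); yt=1.069; print(y0)
for f in(1/4,):plan(s,s['eef_pos']+(np.array([497,129,235])-s['eef_pos'])*f,y0+(yt-y0)*f)
```

```text
[ 288.10129019 -347.39598138  235.18350568] [-1.13935046e+00  1.21033006e-01  1.64090251e+00  4.40818146e-04
  1.37897215e+00 -4.71667897e-01]
-0.6677664834181213
shift [ 1.049 -0.273  0.   ] turn [ 0.002  0.    -0.868]
```

>>> drive_tool:
  series: "0.15 -0.04 0 0 0 -0.15 0;0.35 -0.09 0 0 0 -0.35 0;0.6 -0.16 0 0 0 -0.55 0;0.85 -0.22 0 0 0 -0.75 0;1 -0.26 0 0 0 -0.87 0"

```text
time_s: 1.9
eef_pos: [338.4, -232.9, 235.2]
ee_rot: [0.0, 0.784, 0.621, 0.0]
force: [0.0, -1.3, 0.5]
grip_width: 0.002
```

>>> drive_tool:
  series: "0.25 0.05 0 0 0 -0.2 0;0.5 0.1 0 0 0 -0.4 0;0.75 0.14 0 0 0 -0.65 0;1 0.19 0 0 0 -0.87 0;1 0.19 0 0 0 -0.87 0"

```text
time_s: 2.4
eef_pos: [388.8, -119.6, 235.3]
ee_rot: [0.001, 0.629, 0.777, 0.0]
force: [-0.1, -0.6, 0.1]
grip_width: -0.0
```

Run:
```python
from h import *; from rig import telemetry
s=telemetry.sense(); print(s['eef_pos'],s['joints'])
q=s['ee_rot'];y=R.from_quat([q[1],q[2],q[3],q[0]]).as_matrix()[:,1]
y0=np.arctan2(y[1],y[0]); yt=1.069; print(y0)
for f in(1/2,):plan(s,s['eef_pos']+(np.array([497,129,235])-s['eef_pos'])*f,y0+(yt-y0)*f)
```

```text
[ 388.77470418 -119.56351761  235.28290704] [-5.88729551e-01  1.69748518e-02  1.75293230e+00  5.45201674e-04
  1.37052185e+00 -7.98240111e-01]
0.20940268402154638
shift [0.919 0.656 0.002] turn [ 0.002  0.001 -0.86 ]
```

>>> drive_tool:
  series: "0.2 0.14 0 0 0 -0.2 0;0.45 0.32 0 0 0 -0.4 0;0.7 0.5 0 0 0 -0.65 0;0.92 0.66 0 0 0 -0.86 0;0.92 0.66 0 0 0 -0.86 0"

```text
time_s: 2.9
eef_pos: [444.3, 6.4, 235.1]
ee_rot: [0.001, 0.448, 0.894, 0.0]
force: [-0.7, 0.1, -0.2]
grip_width: -0.004
```

Run:
```python
from h import *; from rig import telemetry
s=telemetry.sense(); print(s['eef_pos'],s['joints'])
plan(s,[497,129,200],1.069)
```

```text
[444.25726398   6.39887362 235.12994942] [-2.50752777e-01  1.04621798e-01  1.65957293e+00  4.73378588e-04
  1.37619217e+00 -8.93649826e-01]
shift [0.554 0.964 0.293] turn [ 0.002  0.002 -0.852]
```

>>> drive_tool:
  series: "0.12 0.2 0 0 0 -0.2 0;0.26 0.45 0.05 0 0 -0.4 0;0.4 0.7 0.15 0 0 -0.65 0;0.5 0.87 0.25 0 0 -0.85 0;0.55 0.96 0.29 0 0 -0.85 0;0.55 0.96 0.29 0 0 -0.85 0;0.55 0.96 0.29 0 0 -0.85 0"

```text
time_s: 3.6
eef_pos: [497.1, 127.0, 200.8]
ee_rot: [0.001, 0.251, 0.968, 0.0]
force: [-0.5, -0.3, 0.6]
grip_width: 0.0
```

Run:
```python
from h import *; from rig import telemetry,eyes
s=telemetry.sense(); print(s['eef_pos'],s['joints'],s['force']); q=pickle.load(open('q.pkl','rb'))
# stop/out tool centres at lever arm 105 mm, back 14.5 mm
for nm,th in(('out',0),('stop',.4)):
    d=.4-th; u=np.array([-np.sin(d),-np.cos(d)]); n=np.array([-np.cos(d),np.sin(d)])
    p=np.array([-22,60])+105*u+6*n; print(nm,S2W(q,(*p,100)), 'tool',S2W(q,(p[0]-14.5,p[1],82)))
plan(s,[497,129,82],1.069)
for n in('scene','top'):
    p=eyes.capture(n); f=p['frame'][:,:,::-1].copy()
    print(proj(p,s['eef_pos']))
    cv2.imwrite(f'pics/{n}2.png',f)
a=cv2.imread('pics/scene2.png')[130:310,200:350];b=cv2.imread('pics/top2.png')[150:330,180:330]
cv2.imwrite('pics/c3.png',np.hstack([cv2.resize(x,(400,480),interpolation=2) for x in(a,b)]))
```

```text
[497.09947874 127.01961879 200.82379163] [ 2.17087507e-02  2.83921040e-01  1.53068859e+00 -3.61067774e-04
  1.32536794e+00 -1.04243014e+00] [-0.47785383 -0.3175391   0.55595338]
out [519.50617326 180.47008271 100.        ] tool [512.53210155 167.75739913  82.        ]
stop [548.26015603 210.79329437 100.        ] tool [541.28608433 198.08061079  82.        ]
shift [0.01  0.014 0.99 ] turn [ 0.001  0.003 -0.01 ]
[299.11888896 198.58523942]
[265.00262464 230.29970392]
```

View pics/c3.png

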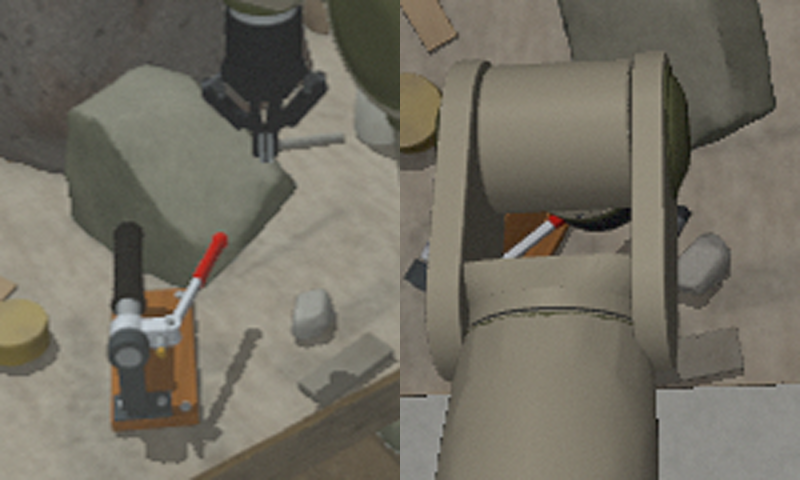

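The scene view shows the gripper above and to the right of the lever. Its knuckles stick out about ±47 mm at roughly 35 mm above the tips, so pressing straight down would overhang the bar. I'll tilt the tool so the tips lead and the knuckles stay back and high.

```bash
cat >> h.py <<'E'
def plant(s,pos,yaw_y,tilt):
    q=s['ee_rot']; A=R.from_quat([q[1],q[2],q[3],q[0]])
    y=np.array([np.cos(yaw_y),np.sin(yaw_y),0]); z=np.array([0,0,-1.]); B=R.from_matrix(np.stack([np.cross(y,z),y,z],1))*R.from_rotvec([-tilt,0,0])
    print('shift',(A.inv().apply(np.asarray(pos)-s['eef_pos'])/120).round(3),'turn',((A.inv()*B).as_rotvec()/.5).round(3), 'tool z',A.as_matrix()[:,2].round(3),'tool y',A.as_matrix()[:,1].round(3))
E
python3 - <<'E'
from h import *; from rig import telemetry
s=telemetry.sense()
plant(s,[496,138,150],1.069,.38)
plant(s,[496,138,94],1.069,.38)
E
```

```text
shift [0.053 0.075 0.426] turn [-0.758  0.006 -0.007] tool z [ 0.002 -0.    -1.   ] tool y [0.485 0.875 0.001]
shift [0.054 0.074 0.893] turn [-0.758  0.006 -0.007] tool z [ 0.002 -0.    -1.   ] tool y [0.485 0.875 0.001]
```

>>> drive_tool:
  series: "0.03 0.04 0 -0.2 0 0 0;0.05 0.08 0 -0.4 0 0 0;0.05 0.08 0.1 -0.6 0 0 0;0.05 0.08 0.3 -0.76 0 0 0;0.05 0.08 0.5 -0.76 0 0 0;0.05 0.08 0.7 -0.76 0 0 0;0.05 0.08 0.82 -0.76 0 0 0;0.05 0.08 0.89 -0.76 0 0 0;0.05 0.08 0.89 -0.76 0 0 0"

```text
time_s: 4.6
eef_pos: [496.6, 137.9, 94.0]
ee_rot: [0.048, 0.246, 0.951, 0.183]
force: [-0.4, -0.6, 0.6]
grip_width: -0.002
```

Run:
```python
from h import *; from rig import telemetry,eyes
s=telemetry.sense(); print(s['eef_pos'],s['joints'],s['force'])
plant(s,[515.6,173.5,94],1.069,.38)
p=eyes.capture('scene'); print(proj(p,s['eef_pos']))
cv2.imwrite('pics/c4.png',cv2.resize(p['frame'][150:270,220:340,::-1],(600,600),interpolation=2))
```

```text
[496.55704168 137.85471205  94.04143413] [-0.16375215  0.29526456  1.88588527  0.46978623  0.88209505 -1.51523361] [-0.44392281 -0.61483946  0.60693096]
shift [0.006 0.312 0.125] turn [ 0.001  0.006 -0.009] tool z [ 0.181  0.324 -0.928] tool y [0.451 0.812 0.372]
[296.56688001 229.63027471]
```

View pics/c4.png

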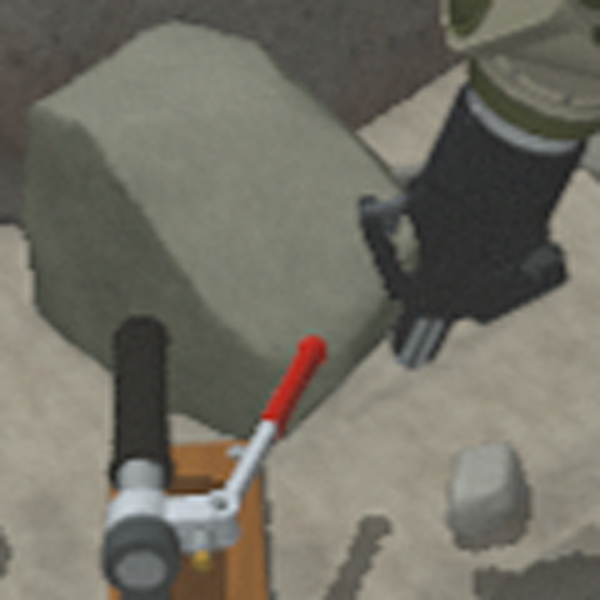

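Run:
```python
from h import *; from rig import telemetry,eyes
s=telemetry.sense();q=s['ee_rot'];M=R.from_quat([q[1],q[2],q[3],q[0]]).as_matrix()
p=eyes.capture('scene'); k=12; f=cv2.resize(p['frame'][195:245,270:330,::-1],None,fx=k,fy=k,interpolation=cv2.INTER_NEAREST)
for d,c in((0,(0,0,255)),(10,(0,255,0)),(20,(255,0,0)),(30,(0,255,255))):
  for w in(-8,0,8):
    u=proj(p,s['eef_pos']-d*M[:,2]+w*M[:,1]); cv2.circle(f,tuple(int(v) for v in (u-[269.5,194.5])*k),3,c,-1)
t=eyes.capture('top'); print(proj(t,s['eef_pos']))
g=cv2.resize(t['frame'][190:250,225:305,::-1],None,fx=6,fy=6,interpolation=2)
for w in(-8,0,8):
    cv2.circle(g,tuple(int(v) for v in (proj(t,s['eef_pos']+w*M[:,1])-[224.5,189.5])*6),3,(0,0,255),-1)
cv2.imwrite('pics/c5.png',f); cv2.imwrite('pics/c6.png',g)
```

```text
[265.94133877 237.35213394]
```

View pics/c5.png

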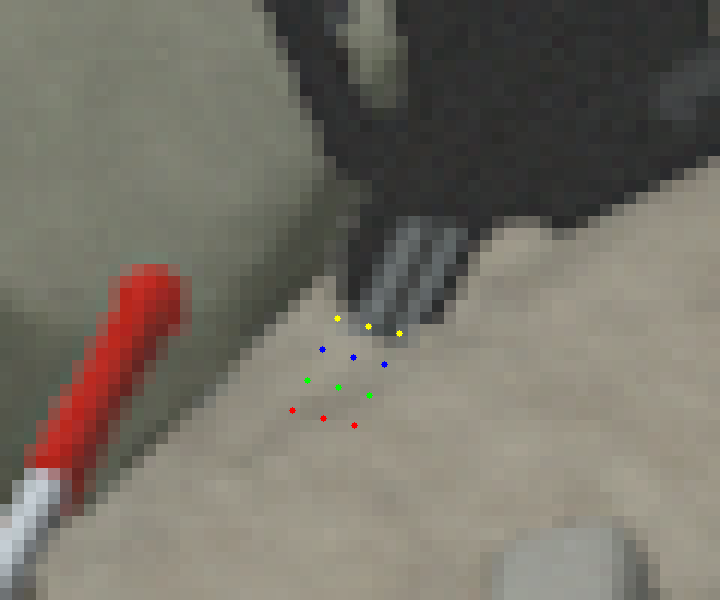

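View pics/c6.png

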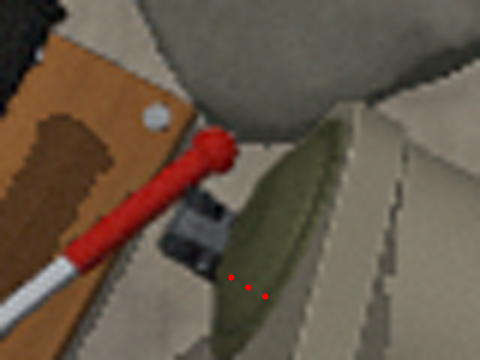

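Run:
```python
from h import *
P=pickle.load(open('p0.pkl','rb'))
pos=np.array([234.3,-469.5,198.0]);M=R.from_quat([.97334,.22935,0,-.00065]).as_matrix()
for n,p in P.items():
    u=proj(p,pos);print(n,u)
p=P['top'];u=proj(p,pos).astype(int);l,t=max(0,min(560,u[0]-40)),max(0,min(340,u[1]-35))
f=cv2.resize(p['frame'][t:t+70,l:l+80,::-1],None,fx=9,fy=9,interpolation=cv2.INTER_NEAREST)
for d,c in((0,(0,0,255)),(13,(0,255,0)),(37,(255,0,0)),(73,(0,255,255))):
  for w in(-50,0,50):
    v=proj(p,pos-d*M[:,2]+w*M[:,1]); cv2.circle(f,tuple(int(x) for x in (v-[l-.5,t-.5])*9),4,c,-1)
cv2.imwrite('pics/c7.png',f)
print('knuckle',tri((P['top'],P['scene']),(np.array([253.2,225.8]),np.array([293,192.4]))))
m=np.array([496.6,137.9,94]);Z=np.array([.181,.324,-.928]);Y=np.array([.451,.812,.372])
k=tri((P['top'],P['scene']),(np.array([253.2,225.8]),np.array([293,192.4])))[0]-m;print('tool y',k@Y,'back',-k@Z,'x',k@np.cross(Y,Z))
```

```text
scene [514.07043706 174.23365598]
top [555.67593895 349.03387217]
knuckle (array([501.61205517, 147.12141652, 228.59016847]), np.float64(1.1188351170671353))
tool y 59.81576976780225 back 121.00475539949801 x -0.01467202028494788
```

View pics/c7.png

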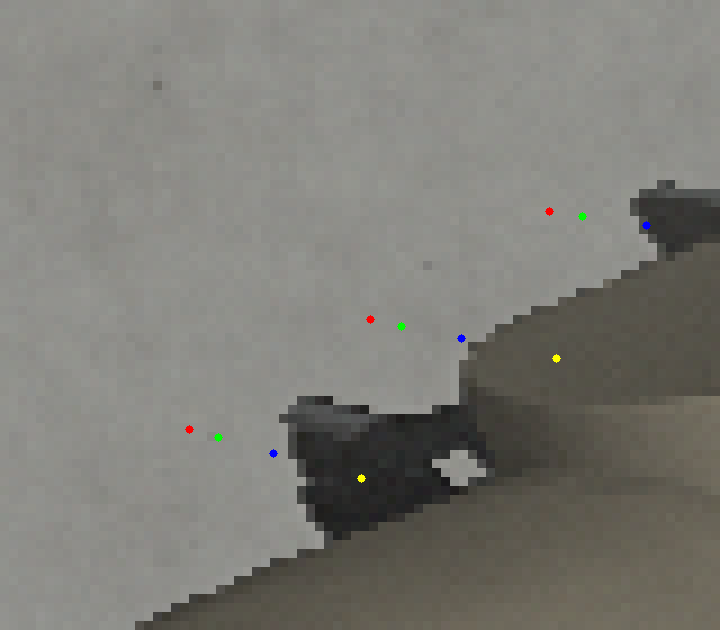

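Both views agree that the visible fingertips end about 25 mm short of the reported TCP, so I'll aim with that correction. Next I lower the tool and take a look.

>>> drive_tool:
  series: "0 0.02 0.1 0 0 0 0;0 0.02 0.19 0 0 0 0;0 0.02 0.19 0 0 0 0"

```text
time_s: 5.05
eef_pos: [501.9, 148.1, 73.5]
ee_rot: [0.048, 0.245, 0.951, 0.183]
force: [0.1, -0.2, -0.8]
grip_width: -0.003
```

Run:
```python
from h import *; from rig import telemetry,eyes
s=telemetry.sense();q=s['ee_rot'];M=R.from_quat([q[1],q[2],q[3],q[0]]).as_matrix();Q=pickle.load(open('q.pkl','rb'))
print(s['eef_pos'],s['force'])
p=eyes.capture('scene'); f=cv2.resize(p['frame'][185:245,250:330,::-1],None,fx=10,fy=10,interpolation=cv2.INTER_NEAREST)
D=lambda X,c:cv2.circle(f,tuple(int(v) for v in (proj(p,X)-[249.5,184.5])*10),3,c,-1)
for d,c in((0,(0,0,255)),(25,(255,0,0))):
  for w in(-8,0,8): D(s['eef_pos']-d*M[:,2]+w*M[:,1],c)
D(S2W(Q,(-70,-39,100)),(0,255,255));D(S2W(Q,(-79.6,-76.3,100)),(0,255,0))
cv2.imwrite('pics/c8.png',f)
tip=s['eef_pos']-25*M[:,2]; print('tip in stand',R.from_rotvec([0,0,-Q[2]]).apply(tip-[Q[0],Q[1],0]))
```

```text
[501.8729577  148.11740467  73.50296491] [ 0.08980435 -0.22207487 -0.76944653]
tip in stand [-114.55090383  -34.41099023   96.7127885 ]
```

View pics/c8.png

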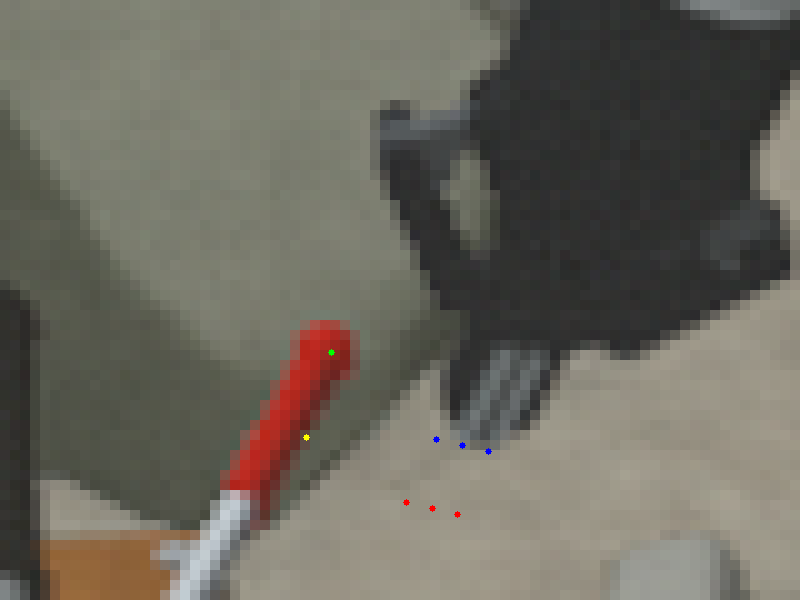

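>>> drive_tool:
  series: "0 0 0.065 0 0 0 0;0 0.06 0.09 0 0 0 0;0 0.12 0.11 0 0 0 0;0 0.18 0.14 0 0 0 0;0 0.22 0.155 0 0 0 0;0 0.23 0.16 0 0 0 0;0 0.23 0.16 0 0 0 0"

```text
time_s: 5.8
eef_pos: [518.0, 176.8, 66.6]
ee_rot: [0.048, 0.245, 0.951, 0.183]
force: [-0.3, -0.2, -0.4]
grip_width: -0.002
```

Advance another 18 mm in 3 mm steps, expecting contact.

>>> drive_tool:
  series: "0 0.023 0.009 0 0 0 0;0 0.046 0.019 0 0 0 0;-0.01 0.07 0.028 0 0 0 0;-0.01 0.093 0.037 0 0 0 0;-0.02 0.116 0.046 0 0 0 0;-0.02 0.139 0.056 0 0 0 0;-0.02 0.139 0.056 0 0 0 0"

```text
time_s: 6.5
eef_pos: [529.0, 191.4, 66.5]
ee_rot: [0.048, 0.245, 0.951, 0.183]
force: [-1.0, -4.8, 0.0]
grip_width: 0.008
```

```bash
cat > look.py <<'E'
from h import *; from rig import telemetry,eyes; import sys
s=telemetry.sense();q=s['ee_rot'];M=R.from_quat([q[1],q[2],q[3],q[0]]).as_matrix();Q=pickle.load(open('q.pkl','rb'))
print(s['time_s'],'F',s['force'].round(1),'tip stand',R.from_rotvec([0,0,-Q[2]]).apply(s['eef_pos']-25*M[:,2]-[Q[0],Q[1],0]).round(1))
p=eyes.capture('scene'); f=p['frame'].astype(int); m=(f[...,0]>110)&(f[...,1]<75)&(f[...,2]<75); m[:,:230]=0;m[:,300:]=0;m[:200]=0;m[270:]=0
v,x=np.nonzero(m); 
if len(x):
    c=np.array([x.mean(),v.mean()]); top=np.array([x[v<v.min()+5].mean(),v.min()])
    def pt(th,r,z=100,o=0): d=.4-th; return S2W(Q,(-22-r*np.sin(d),60-r*np.cos(d),z))
    g=np.linspace(-.1,.5,121); print('n',len(x),'ball top px',top,'angle est',[round(float(g[np.argmin([np.linalg.norm(proj(p,pt(t,148,109))-top) for t in g])]),3)], 'pred 0/.4',proj(p,pt(0,148,109)).round(1),proj(p,pt(.4,148,109)).round(1))
im=cv2.resize(p['frame'][190:250,240:320,::-1],None,fx=10,fy=10,interpolation=cv2.INTER_NEAREST)
cv2.imwrite(f'pics/{sys.argv[1]}.png',im)
E
python3 look.py l1
```

```text
6.5 F [-1.  -4.8  0. ] tip stand [-63.5 -37.3  89.7]
n 53 ball top px [275.6 219. ] angle est [0.135] pred 0/.4 [282.6 217.4] [262.6 216.2]
```

View pics/l1.png

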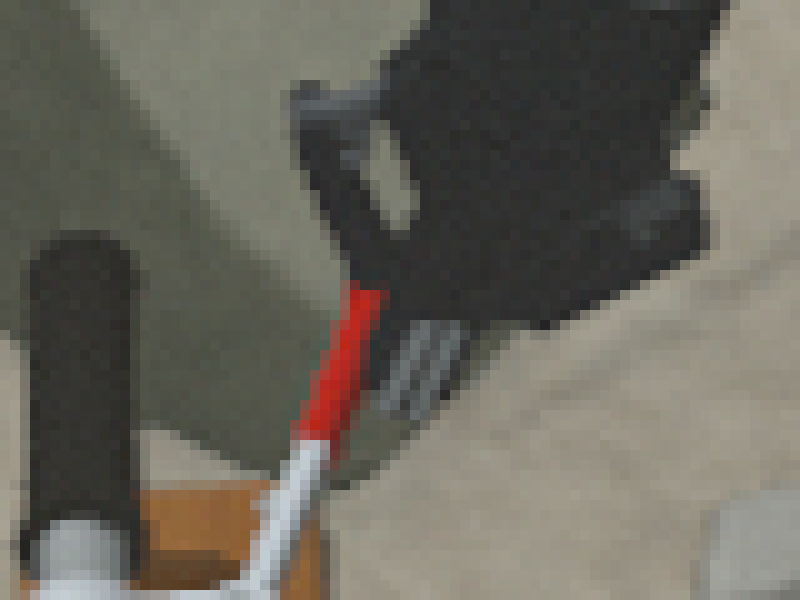

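The finger back rests on the middle of the red sleeve (sleeve at crop 300–380, 290–440) and the lever is partly in. Continuing.

>>> drive_tool:
  series: "-0.01 0.023 0.009 0 0 0 0;-0.01 0.046 0.019 0 0 0 0;-0.02 0.07 0.028 0 0 0 0;-0.03 0.093 0.037 0 0 0 0;-0.03 0.116 0.046 0 0 0 0;-0.04 0.139 0.056 0 0 0 0;-0.04 0.139 0.056 0 0 0 0"

```text
time_s: 7.25
eef_pos: [541.8, 205.0, 66.4]
ee_rot: [0.048, 0.245, 0.951, 0.183]
force: [-2.3, -6.3, 0.9]
grip_width: 0.0
```

>>> drive_tool:
  series: "-0.01 0.015 0.006 0 0 0 0;-0.01 0.031 0.012 0 0 0 0;-0.01 0.031 0.012 0 0 0 0"

```text
time_s: 7.55
eef_pos: [544.5, 208.1, 66.4]
ee_rot: [0.048, 0.245, 0.951, 0.183]
force: [-3.3, -4.4, 1.1]
grip_width: 0.003
```

```bash
python3 look.py l2
```

```text
7.55 F [-3.3 -4.4  1.1] tip stand [-41.5 -42.9  89.6]
n 67 ball top px [266.05882353 216.        ] angle est [0.33] pred 0/.4 [282.6 217.4] [262.6 216.2]
```

>>> drive_tool:
  series: "0 0.015 0.006 0 0 0 0;-0.01 0.031 0.012 0 0 0 0;-0.01 0.031 0.012 0 0 0 0"

```text
time_s: 7.9
eef_pos: [546.9, 211.1, 66.3]
ee_rot: [0.047, 0.245, 0.951, 0.183]
force: [-4.3, -4.1, 2.7]
grip_width: -0.003
```

>>> drive_tool:
  series: "0 0.015 0.006 0 0 0 0;0 0.015 0.006 0 0 0 0"

```text
time_s: 8.1
eef_pos: [547.9, 212.7, 66.3]
ee_rot: [0.047, 0.245, 0.951, 0.183]
force: [-2.1, -5.5, 1.4]
grip_width: 0.001
```

>>> drive_tool:
  series: "0 0.01 0.004 0 0 0 0;0 0.01 0.004 0 0 0 0"

```text
time_s: 8.3
eef_pos: [548.5, 213.7, 66.4]
ee_rot: [0.047, 0.245, 0.951, 0.183]
force: [-2.3, -6.4, 0.2]
grip_width: 0.002
```

```bash
python3 look.py l3
```

```text
8.3 F [-2.3 -6.4  0.2] tip stand [-34.6 -43.8  89.6]
n 66 ball top px [263.26315789 216.        ] angle est [0.385] pred 0/.4 [282.6 217.4] [262.6 216.2]
```

>>> drive_tool:
  series: "0 0.01 0.004 0 0 0 0;0 0.01 0.004 0 0 0 0"

```text
time_s: 8.55
eef_pos: [549.2, 214.6, 66.4]
ee_rot: [0.048, 0.245, 0.951, 0.183]
force: [-2.2, -4.3, 0.7]
grip_width: 0.001
```

>>> drive_tool:
  series: "0 0.01 0.004 0 0 0 0;0 0.01 0.004 0 0 0 0"

```text
time_s: 8.75
eef_pos: [549.7, 215.5, 66.4]
ee_rot: [0.048, 0.245, 0.951, 0.183]
force: [-2.6, -6.4, 0.9]
grip_width: 0.001
```

>>> drive_tool:
  series: "0 0.01 0.004 0 0 0 0;0 0.01 0.004 0 0 0 0"

```text
time_s: 8.95
eef_pos: [550.3, 216.4, 66.4]
ee_rot: [0.048, 0.245, 0.951, 0.182]
force: [-2.6, -5.3, 1.2]
grip_width: 0.001
```

>>> drive_tool:
  series: "0 0.01 0.004 0 0 0 0;0 0.01 0.004 0 0 0 0"

```text
time_s: 9.15
eef_pos: [550.6, 216.8, 66.3]
ee_rot: [0.047, 0.244, 0.951, 0.182]
force: [-5.7, -10.3, 3.3]
grip_width: 0.002
```

```bash
python3 look.py l4
```

```text
9.15 F [ -5.7 -10.3   3.3] tip stand [-30.8 -44.1  89.5]
n 76 ball top px [261.26086957 216.        ] angle est [0.425] pred 0/.4 [282.6 217.4] [262.6 216.2]
```

The stop is reached: force jumped to 12 N and the lever image shows about 0.40 rad. One more small step to make it firm, then release fully.

>>> drive_tool:
  series: "0 0.01 0.004 0 0 0 0;0 0.01 0.004 0 0 0 0;0 0.01 0.004 0 0 0 0"

```text
time_s: 9.5
eef_pos: [550.7, 216.9, 66.2]
ee_rot: [0.047, 0.244, 0.951, 0.181]
force: [-7.8, -13.1, 5.7]
grip_width: -0.004
```

>>> drive_tool:
  series: "0.01 -0.04 -0.016 0 0 0 0;0.02 -0.1 -0.04 0 0 0 0;0.04 -0.17 -0.068 0 0 0 0;0.05 -0.24 -0.096 0 0 0 0;0.06 -0.31 -0.124 0 0 0 0;0.07 -0.38 -0.152 0 0 0 0;0.08 -0.44 -0.176 0 0 0 0;0.08 -0.48 -0.192 0 0 0 0;0.08 -0.5 -0.2 0 0 0 0;0.08 -0.5 -0.2 0 0 0 0;0.08 -0.5 -0.2 0 0 0 0;0.08 -0.5 -0.2 0 0 0 0"

```text
time_s: 10.7
eef_pos: [511.3, 165.1, 66.5]
ee_rot: [0.047, 0.244, 0.952, 0.181]
force: [0.8, -0.4, 0.1]
grip_width: -0.003
```

```bash
python3 look.py l5
python3 - <<'E'
from h import *; from rig import telemetry
s=telemetry.sense();print(s['eef_pos']);plant(s,[550.7,216.9,66.4],1.066,.378)
E
```

```text
10.7 F [ 0.8 -0.4  0.1] tip stand [-95.  -34.5  89.8]
n 74 ball top px [281.91304348 217.        ] angle est [0.015] pred 0/.4 [282.6 217.4] [262.6 216.2]
[511.21413058 165.076042    66.48773819]
shift [-0.08   0.499  0.198] turn [-0.004  0.001  0.005] tool z [ 0.178  0.321 -0.93 ] tool y [0.448 0.815 0.367]
```

View pics/l5.png

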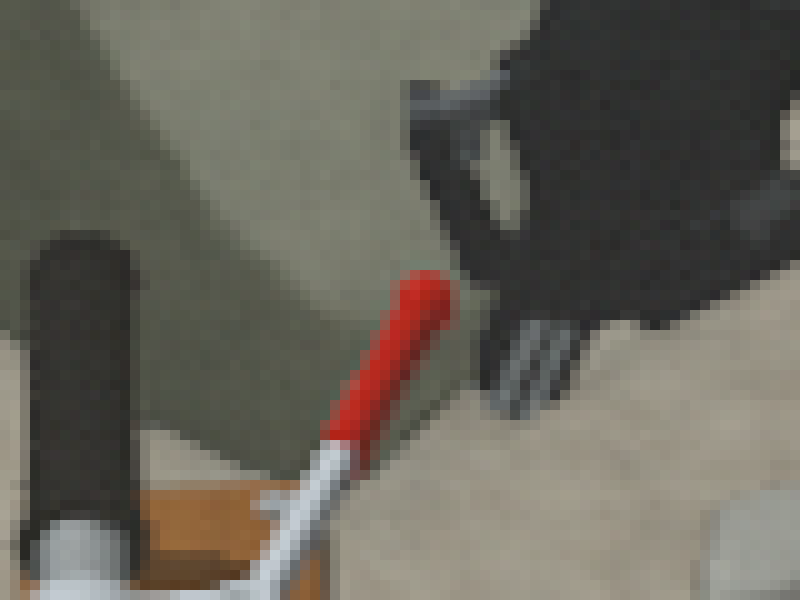

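The lever is fully out again (ball at its original pixel) with a clear gap to the finger. Now the second press.

>>> drive_tool:
  series: "0 0.03 0.012 0 0 0 0;-0.01 0.07 0.028 0 0 0 0;-0.02 0.11 0.044 0 0 0 0;-0.02 0.15 0.06 0 0 0 0;-0.03 0.19 0.076 0 0 0 0;-0.04 0.23 0.092 0 0 0 0;-0.04 0.27 0.108 0 0 0 0;-0.05 0.31 0.124 0 0 0 0;-0.06 0.35 0.14 0 0 0 0;-0.06 0.39 0.155 0 0 0 0;-0.07 0.42 0.168 0 0 0 0;-0.07 0.45 0.18 0 0 0 0;-0.08 0.465 0.186 0 0 0 0;-0.08 0.475 0.19 0 0 0 0;-0.08 0.485 0.194 0 0 0 0;-0.08 0.485 0.194 0 0 0 0"

```text
time_s: 12.35
eef_pos: [549.7, 215.5, 66.1]
ee_rot: [0.047, 0.244, 0.952, 0.181]
force: [-2.5, -5.0, 2.6]
grip_width: 0.002
```

>>> drive_tool:
  series: "0 0.012 0.005 0 0 0 0;0 0.012 0.005 0 0 0 0"

```text
time_s: 12.55
eef_pos: [550.3, 216.5, 66.1]
ee_rot: [0.047, 0.244, 0.952, 0.18]
force: [-4.8, -7.9, 3.8]
grip_width: -0.002
```

>>> drive_tool:
  series: "0 0.012 0.005 0 0 0 0;0 0.012 0.005 0 0 0 0;0 0.012 0.005 0 0 0 0"

```text
time_s: 12.85
eef_pos: [550.6, 216.9, 65.9]
ee_rot: [0.046, 0.244, 0.952, 0.179]
force: [-8.6, -14.0, 7.2]
grip_width: 0.003
```

```bash
python3 look.py l6
python3 - <<'E'
from rig import eyes,telemetry,nets
for i in range(6): p=eyes.capture('scene'); s=telemetry.sense(); print(s['time_s'],s['eef_pos'].round(1),s['force'].round(1))
E
```

```text
12.85 F [ -8.6 -14.    7.2] tip stand [-30.6 -44.1  89.2]
n 77 ball top px [261.42857143 216.        ] angle est [0.425] pred 0/.4 [282.6 217.4] [262.6 216.2]
12.95 [550.6 216.9  66. ] [ -8.1 -13.7   6.5]
13.0 [550.6 216.9  65.9] [ -8.2 -13.4   7.4]
13.05 [550.6 216.9  66. ] [ -9.4 -15.1   6.1]
13.1 [550.5 216.9  65.9] [ -7.  -14.9   6.9]
13.15 [550.6 216.9  66. ] [ -8.1 -15.1   7.7]
13.2 [550.6 216.9  66. ] [ -7.2 -14.6   6.8]
```

View pics/l6.png

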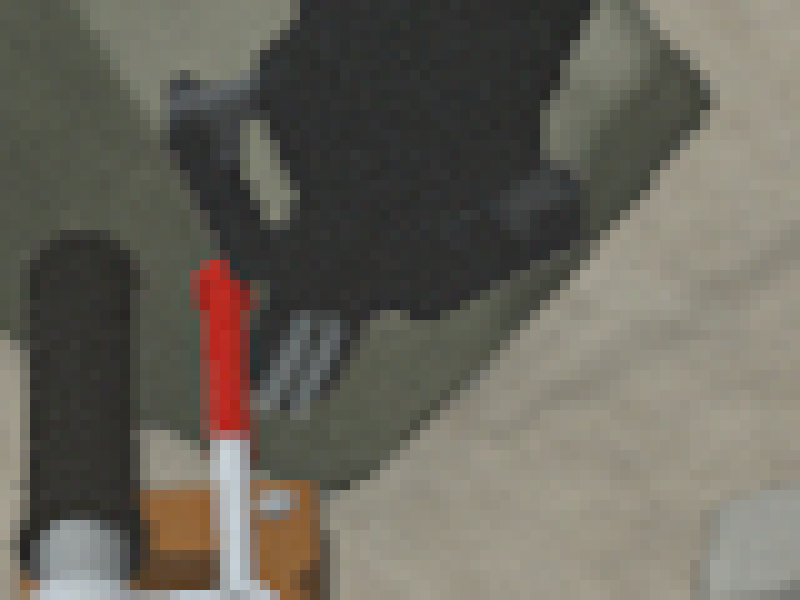

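The lever is parallel to the bar at its stop, held steadily with about 18 N, and the gap to the bar is open and untouched. Handing in.

```bash
python3 -c "
from rig import ctrl; print(ctrl.finish_job())"
```

```text
the job is handed in; nothing more can be done
None
```

I pressed the red brake lever to its stop with the backs of the closed fingers and let it spring fully out. I then pressed it to the stop again and handed in while holding it there, after about 13 s of robot time.

**Last checks:**
- **First press:** the force rose from about 6 N to about 16 N with no further travel, so the lever was on its stop.
- **Release:** the lever came back to about 0.015 rad in the camera image, with the finger clear and no contact force.
- **Second press and hold:** the lever stops at the same place, parallel to the bar. It is held steadily at about 17–19 N, under the 30 N limit. The picture shows the gap to the bar open and untouched.
- **Bystanders:** the path was planned clear of the clutch stand and the other bench items, and no unexpected forces showed. I did not photograph them again afterwards.

**What disagreed:**
- The images showed the fingertips ending about 25 mm short of the reported TCP. I aimed by the images, and the contact matched them.
- The image-based lever angle at the stop read 0.425 rad instead of 0.40, which is within pixel accuracy.
- The stand's yaw came out at 1.07 rad, outside the stated -0.1 to 0.75 rad if that is measured in world axes. It fits that range if it is measured from the robot's line of sight to the stand.

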